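# Empty the middle persimmon tray into the wash tub and restack

## Task

Lift the top tray off the stack and stand it on the white peeling board, then tip the persimmons out of the middle tray into the blue wash tub. Stand the empty tray on the board and put the top tray, with its fruit still in it, back on the bottom tray, squarely and fully seated. Leave the bottom tray where it stands with its fruit in it, and do not disturb the other things on the table.

Things in the scene. Friction and masses are not known exactly. Their poses are not given: they have to be found in the camera images.
- tray_top: Top of a stack of three like wooden fruit trays, with 2 persimmons. 150 (x) x 200 (y) x 100 mm high; origin: centre of the underside of its feet, z up. Upright end boards at both y ends (12 mm thick, up to z 100), long sides open. A carrying bar runs along y from end to end at x = 0: 16 mm wide, z 74 to 98, above the fruit. About 0.32 kg empty (-20 to +25 %).
- tray_middle: Middle tray of the stack, same shape and axes, with 3 persimmons. Flat floor, its top at z 18, with only a 4 mm high strip (10 mm wide) along each open long side. Held by its bar and tipped about the bar, the fruit slides and rolls out over the lower open side at 40 to 55 degrees.
- tray_bottom: Bottom tray of the stack, same shape and axes, loose on the table, with 2 persimmons. Each tray has four feet, 10 mm high, that drop inside the end boards of the tray below with 6 mm play either way along y; then its origin is 90 mm above that tray's origin. Nothing locates it across x.
- tub: Light blue round plastic wash tub, fixed, empty, left or right of the stack; origin: centre of its underside. Outer rim radius 166 mm, rim height 122 mm; inner floor 6 mm up, 115 mm in radius, walls flaring to 150 mm.
- board: White plastic peeling board lying on the table, fixed, bare, 380 (x) x 270 (y) x 12 mm; origin: centre of its underside. Room for two trays side by side along its x (tray centres at about x = -95 and +95 mm, tray lengths along the board's y). On the other side of the stack from the tub.
- fruit_bottom0_mid (a point): Centre of a firm orange persimmon (56 mm across, 41 mm high, about 90 g) lying in the bottom tray at the start.
- fruit_bottom1_mid (a point): Centre of a firm orange persimmon (56 mm across, 41 mm high, about 90 g) lying in the bottom tray at the start.
- fruit_middle0_mid (a point): Centre of a firm orange persimmon (56 mm across, 41 mm high, about 90 g) lying in the middle tray at the start.
- fruit_middle1_mid (a point): Centre of a firm orange persimmon (56 mm across, 41 mm high, about 90 g) lying in the middle tray at the start.
- fruit_middle2_mid (a point): Centre of a firm orange persimmon (56 mm across, 41 mm high, about 90 g) lying in the middle tray at the start.
- fruit_top0_mid (a point): Centre of a firm orange persimmon (56 mm across, 41 mm high, about 90 g) lying in the top tray at the start.
- fruit_top1_mid (a point): Centre of a firm orange persimmon (56 mm across, 41 mm high, about 90 g) lying in the top tray at the start.
- peeler: Steel hand peeler, 155 mm long, lying on the table between robot and stack; origin near its middle, underside. A bystander.
- spray: Spray bottle, 74 mm across, 200 mm high, standing behind the stack; origin: centre of its underside. A bystander.
- twine: Cone of twine, 84 mm across, 103 mm high, standing behind the stack; origin: centre of its underside. A bystander.
- fruit_loose_mid (a point): Centre of a single persimmon lying on the table behind the stack. A bystander.

How it is judged:
On the way, in this order (a step that is already met when the one before it is completed fails the run):
1. the top tray has been lifted off and stands level on the white board, with its fruit in it (x of tray_top in the frame of board between -0.15 and 0.15 m and y of tray_top in the frame of board between -0.085 and 0.085 m and height (world z) of tray_top between 0.006 and 0.018 m and angle between tray_top's own z axis and vertical below 0.06 rad and x of fruit_top0_mid in the frame of tray_top between -0.085 and 0.085 m and y of fruit_top0_mid in the frame of tray_top between -0.1 and 0.1 m and z of fruit_top0_mid in the frame of tray_top between 0.015 and 0.08 m and x of fruit_top1_mid in the frame of tray_top between -0.085 and 0.085 m and y of fruit_top1_mid in the frame of tray_top between -0.1 and 0.1 m and z of fruit_top1_mid in the frame of tray_top between 0.015 and 0.08 m and linear speed of tray_top below 0.03 m/s), for 0.2 s.
2. the middle tray is held over the tub and tipped (angle between tray_middle's own z axis and vertical above 0.6 rad and horizontal distance between tray_middle and tub below 0.22 m), for 0.1 s.
At the end, for the whole second after the job is handed in: Middle tray's 3 persimmons in the tub; that tray level on the board (centre within 150/85 mm of the board's); top tray fully seated on the bottom one (18 mm across, 12 mm lengthwise, 0.12 rad), both with their own fruit; bottom tray within 30 mm of its start; all at rest (horizontal distance between each of fruit_middle0_mid, fruit_middle1_mid, fruit_middle2_mid and tub below 0.15 m and height (world z) of each of fruit_middle0_mid, fruit_middle1_mid, fruit_middle2_mid below 0.115 m and x of tray_middle in the frame of board between -0.15 and 0.15 m and y of tray_middle in the frame of board between -0.085 and 0.085 m and height (world z) of tray_middle between 0.006 and 0.018 m and angle between tray_middle's own z axis and vertical below 0.06 rad and x of fruit_top0_mid in the frame of tray_top between -0.085 and 0.085 m and y of fruit_top0_mid in the frame of tray_top between -0.1 and 0.1 m and z of fruit_top0_mid in the frame of tray_top between 0.015 and 0.08 m and x of fruit_top1_mid in the frame of tray_top between -0.085 and 0.085 m and y of fruit_top1_mid in the frame of tray_top between -0.1 and 0.1 m and z of fruit_top1_mid in the frame of tray_top between 0.015 and 0.08 m and x of fruit_bottom0_mid in the frame of tray_bottom between -0.085 and 0.085 m and y of fruit_bottom0_mid in the frame of tray_bottom between -0.1 and 0.1 m and z of fruit_bottom0_mid in the frame of tray_bottom between 0.015 and 0.08 m and x of fruit_bottom1_mid in the frame of tray_bottom between -0.085 and 0.085 m and y of fruit_bottom1_mid in the frame of tray_bottom between -0.1 and 0.1 m and z of fruit_bottom1_mid in the frame of tray_bottom between 0.015 and 0.08 m and x of tray_top in the frame of tray_bottom between -0.018 and 0.018 m and y of tray_top in the frame of tray_bottom between -0.012 and 0.012 m and z of tray_top in the frame of tray_bottom between 0.085 and 0.0945 m and angle between each of tray_top, tray_bottom's own z axis and vertical below 0.04 rad and angle between the y axis of tray_top and the y axis of tray_bottom, either way round below 0.12 rad and distance of tray_bottom from where it was at the start of the episode below 0.03 m and linear speed of each of tray_top, tray_middle, tray_bottom below 0.02 m/s); the robot touches nothing.
It fails at once if the peeler is moved by more than 30 mm (distance of peeler from where it was at the start of the episode above 0.03 m).
It fails at once if the spray bottle is moved by more than 30 mm (distance of spray from where it was at the start of the episode above 0.03 m).
It fails at once if the twine is moved by more than 30 mm (distance of twine from where it was at the start of the episode above 0.03 m).
It fails at once if the single persimmon on the table is moved by more than 30 mm (distance of fruit_loose_mid from where it was at the start of the episode above 0.03 m).
It also fails if it takes over 72 s, if anything falls off the work surface, if the arm or the gripper's body presses on something with over 40 N, if the wrist force passes 120 N, or if a joint passes its speed limit or range.

## Robot

A 6-joint arm with a two-finger parallel gripper is mounted at the origin on the work surface. World frame = base frame: x ahead of the robot, y to its left, z up, the work surface at z = 0. Lengths are in m, angles in rad, forces in N, time in s.
With the tool pointing down it reaches from about 0.3 to 0.875 m from the base axis. Payload 6.4 kg.
Tool frame: the origin (TCP) lies at the very end of the fingers, on their centre line; the grasp point (between the pads) lies 19 mm behind it; z points along the fingers, y is the line along which they close (so a half turn about z gives the same grasp; the last joint's range is limited). The gripper opens to 85 mm and grips with 20 to 120 N. Pads are 22 mm wide; open, the fingers measure 114 mm over their backs; the gripper's body (76 mm by 85 mm) begins 54 mm behind the grasp point. The pads swing forward as they close: fully open they stand 13 mm farther back than shut.
Start: joints at [1.123, 0.181, 1.607, -0, 1.354, -0.206], TCP at [0.138, 0.558, 0.231] pointing down, gripper open.
Joint ranges: [-2.99, 2.99], [-0.89, 2.07], [0.3, 2.58], [-1.14, 4.28], [0, 2.63], [-3.12, 3.12]. Speed limits (rad/s): [2.57, 2.57, 3.01, 3.14, 3.14, 3.14].

## Interface

Orientations are given as a unit quaternion [w, x, y, z].
In Python, from bench import ctrl gives the robot as it stands.
- The arm moves only by the tool jog_arm, never from a script. Its argument "series" is a list that holds one entry, the list of rows, each a list of 7 numbers: the shift along the tool's x, y, z in mm, then the turn, a rotation vector about the tool's x, y, z in rad, then the finger opening in mm, from 0 to 85.4. In form: [[[tx, ty, tz, rx, ry, rz, gripper], ...]]. A call has exactly 10 rows; each row shifts and turns the commanded pose from where the row before left it, along the tool's axes as they then stand; what a row does not reach is not made up. A row lasts 1/10 s, in which the tool goes at most 50 mm and 8.59 degrees, less where a joint would pass 70% of its speed; a pose out of reach is approached as far as the arm can. A call with a gripper value outside its range is refused whole. The fingers move at their own pace and stop on an object; the grip force is fixed at half the most. Time passes only in rows, so rows that do not move let the fingers close, or fill a call up. It gives the time, the measured TCP pose, the force, the opening and the grip force at its end, in the units of the state.
- ctrl.get_obs(): the state, without advancing time (a new reading comes with each control period).
- ctrl.camera(name): name is "side" or "top" or "wrist"; returns a dict with "frame" (400x640x3 uint8, blue, green, red), "z_map" (400x640 float32, m along the optical axis (not along the pixel's ray), 0 where there is no reading), "fx", "fy", "cx", "cy" (pixels), "xyz" and "rotation" of the camera in the world. Camera axes: x right, y down, z forward; pixel columns grow to the right and rows downward; lengths in m; the calibration is good to about 2 mm. The wrist camera is an equidistant fisheye: a pixel r from the principal point sees the ray r / f radians off the axis. A picture is of the moment at which its call begins.
- ctrl.hand_in(): hands the job in; it is judged then, once.
The state is a dict: "time_s": time; "q": joint angles; "dq": joint speeds; "joint_efforts": joint torques, N m; "eef_pos": TCP position; "eef_rot": TCP orientation; "wrist_force": force on the tool from outside, world axes, zero at the start; "torque": the same for the moment, N m; "opening": opening from 0.0 (shut) to 1.0 (fully open); "grasp_force": force on a finger pad.
Only numpy, scipy, OpenCV 4.12 (cv2) and the standard library are available. Lean on these libraries where they do the work, as an engineer would, in place of code of your own. Each camera call takes 0.05 s, during which the arm holds its last target. There are 200 camera calls.

## Working session

There is one attempt and no reset: what is moved stays moved. The work goes in short steps, Python scripts to look and compute and a tool call to move; the robot and the scene stay as the last step left them, time stands still between calls to the robot, and variables do not carry over. Pictures are saved under pics/ and viewed, at most 10 in all, crops included, and the job is handed in when it is done.

Besides the shell and the picture viewer there is one more tool, called after "Call:" as name(argument=value, ...), one argument or row to a line, values as JSON. jog_arm: Moves the arm, as the interface text tells. Its arguments: {"type":"object","properties":{"series":{"type":"array"}},"required":["series"]}

```bash
mkdir -p pics; python3 - <<'E'
from bench import ctrl
import numpy as np,cv2,pickle
o=ctrl.get_obs();print({k:np.round(v,3) for k,v in o.items()})
for n in("top","side"):
    c=ctrl.camera(n);pickle.dump(c,open(f"{n}0.pkl","wb"));cv2.imwrite(f"pics/{n}0.png",c["frame"])
    print(n,c["fx"],c["fy"],c["cx"],c["cy"],c["xyz"],np.round(c["rotation"],4),(c["z_map"]>0).mean())
E
```

```text
{'time_s': np.float64(0.0), 'q': array([ 1.123,  0.182,  1.608, -0.   ,  1.354, -0.206]), 'dq': array([ 0.001, -0.   ,  0.001,  0.   ,  0.   , -0.001]), 'joint_efforts': array([ 0.0000e+00, -4.4486e+01, -3.5134e+01, -0.0000e+00,  9.0000e-03,
        0.0000e+00]), 'eef_pos': array([0.137, 0.558, 0.23 ]), 'eef_rot': array([-0.   ,  0.121,  0.993, -0.001]), 'wrist_force': array([ 0.056, -0.219, -0.701]), 'torque': array([ 0.017, -0.011, -0.006]), 'grasp_force': np.float64(0.0), 'opening': np.float64(1.001)}
top 452.4248326586923 452.4248326586923 321.9492545055114 206.2721014615625 [0.37430359 0.01228194 1.37400025] [-0.0505  0.7103 -0.6996  0.0601] 0.99594140625
side 408.82190757924394 408.82190757924394 319.8812051926462 192.75722173258296 [-0.04012858 -0.56078803  0.71844898] [-0.4195  0.8145 -0.3583  0.1797] 0.9961875
```

View pics/top0.png

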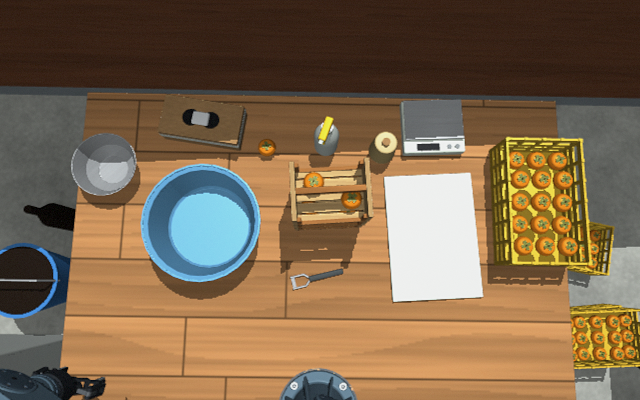

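View pics/side0.png

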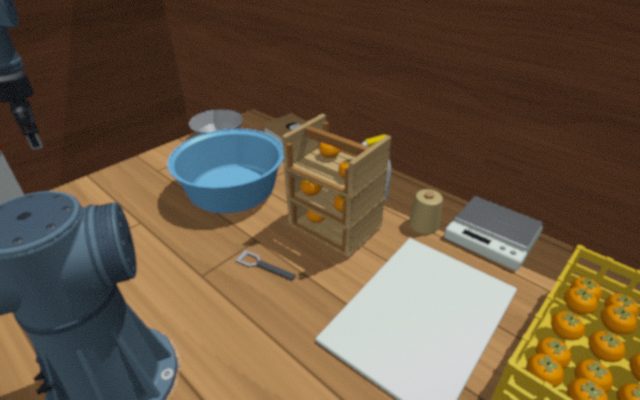

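The top view shows the tub at about (201,222), the stack at (330,192) with its bar along the image's horizontal, and the board at (433,237). The peeler is at (315,278), the spray bottle at (327,137), the twine at (385,143) and the loose fruit at (267,148). The side view confirms three stacked trays between the tub and the board.

```bash
cat > h.py <<'E'
import numpy as np,cv2
from scipy.spatial.transform import Rotation as R
def rot(c):
    q=np.array(c["rotation"]); return R.from_quat(q[[1,2,3,0]]).as_matrix() if q.size==4 else q
def cloud(c):
    v,u=np.mgrid[0:400,0:640]; z=c["z_map"]
    p=np.stack([(u-c["cx"])/c["fx"]*z,(v-c["cy"])/c["fy"]*z,z],-1)
    return p@rot(c).T+np.array(c["xyz"])
def ray(c,uv,h):
    uv=np.atleast_2d(uv).astype(float); d=np.c_[(uv[:,0]-c["cx"])/c["fx"],(uv[:,1]-c["cy"])/c["fy"],np.ones(len(uv))]@rot(c).T
    o=np.array(c["xyz"]); return o+d*((h-o[2])/d[:,2:])
def rect(c,mask,h):
    cs,_=cv2.findContours(mask.astype(np.uint8),cv2.RETR_EXTERNAL,cv2.CHAIN_APPROX_NONE)
    k=max(cs,key=cv2.contourArea)[:,0]; p=ray(c,k,h)[:,:2]
    r=cv2.minAreaRect((p*1000).astype(np.float32)); return np.round(r[0],1),np.round(r[1],1),round(r[2],2)
E
python3 - <<'E'
from h import *
import pickle
c=pickle.load(open("top0.pkl","rb"));P=cloud(c);f=c["frame"].astype(int);hsv=cv2.cvtColor(c["frame"],cv2.COLOR_BGR2HSV)
u=np.arange(640)[None]+np.zeros((400,1));v=np.arange(400)[:,None]+np.zeros((1,640))
print("table z",np.median(P[330:380,200:270,2]))
bm=(hsv[...,1]<40)&(hsv[...,2]>180)&(u>375)&(u<490)&(v>165)&(v<310)
print("board",rect(c,bm,.012),np.median(P[bm][:,2]))
sm=(P[...,2]>.24)&(u>280)&(u<385)&(v>150)&(v<235)
p=P[sm];print("stack pts",len(p),np.percentile(p[:,2],[5,50,95]),cv2.minAreaRect((p[:,:2]*1000).astype(np.float32)))
cl=cv2.morphologyEx(sm.astype(np.uint8),cv2.MORPH_CLOSE,np.ones((25,25)))
print("stack ray",rect(c,cl,.28))
# bar: top-height points away from ends
q=p[p[:,2]>.27];ctr=q[:,:2].mean(0);print(len(q),ctr)
b=q[abs(q[:,1]-ctr[1])<.075];l=cv2.fitLine((b[:,:2]*1000).astype(np.float32),cv2.DIST_L2,0,.01,.01).ravel();print("bar",l,"yaw from y deg",np.degrees(np.arctan2(-l[0],l[1])),b[:,2].mean())
tm=(hsv[...,0]>90)&(hsv[...,0]<115)&(hsv[...,1]>70)&(u>130)&(u<275)&(v>155)&(v<290)
k=max(cv2.findContours(tm.astype(np.uint8),cv2.RETR_EXTERNAL,cv2.CHAIN_APPROX_NONE)[0],key=cv2.contourArea)[:,0]
print("tub",cv2.minEnclosingCircle((ray(c,k,.122)[:,:2]*1000).astype(np.float32)))
for n,(a,b_) in dict(spray=(327,140),twine=(385,143),loose=(267,148),peeler=(315,278)).items(): print(n,np.round(P[b_,a],3))
om=(hsv[...,0]<16)&(hsv[...,1]>200)&(hsv[...,2]>150)&sm*0==0
om=(hsv[...,0]<20)&(hsv[...,1]>220)&(u>285)&(u<380)&(v>155)&(v<230)
n,_,st,ce=cv2.connectedComponentsWithStats(om.astype(np.uint8))
for i in range(1,n):
    if st[i,4]>25: print("fruit",np.round(ray(c,ce[i],.22),3),st[i,4])
E
```

```text
table z 0.0001934889674375384
board (array([ 505.9, -340.2]), array([378.7, 269.8]), 3.59) 0.012348453744999932
stack pts 1471 [0.24250175 0.27796056 0.2836041 ] ((521.5353393554688, -25.916603088378906), (288.1749267578125, 200.27197265625), 4.142823696136475)
stack ray (array([585.8, -33.3]), array([187. , 231.7]), 7.9)
1126 [ 0.58248024 -0.02055486]
bar [ 9.5143205e-01 -3.0785879e-01  5.7229034e+02 -1.7798750e+01] yaw from y deg -107.93024 0.3701846969896998
tub ((523.4481201171875, 334.11285400390625), 165.43930053710938)
spray [ 0.762 -0.015  0.132]
twine [ 0.765 -0.185  0.101]
loose [0.763 0.166 0.036]
peeler [0.373 0.013 0.012]
fruit [[0.627 0.024 0.22 ]] 57
fruit [[ 0.574 -0.077  0.22 ]] 106
```

```bash
cat > st.py <<'E'
from h import *
def tray(c,h,ctr,half=(.1,.125)):
    """top rim/bar of a tray whose rim is at height h, near ctr -> centre, yaw, sizes"""
    P=cloud(c); m=(abs(P[...,2]-h)<.012)&(abs(P[...,0]-ctr[0])<half[0])&(abs(P[...,1]-ctr[1])<half[1])
    m=m.astype(np.uint8); n,l,s,_=cv2.connectedComponentsWithStats(m,connectivity=8)
    p=P[l==1+np.argmax(s[1:,4])]; r=cv2.minAreaRect((p[:,:2]*1000).astype(np.float32))
    a=p[:,:2]-np.array(r[0])/1000
    b=p[(abs(a[:,1])<.075)&(abs(a[:,0])<.04)]; k=np.polyfit(b[:,1],b[:,0],1)
    print("rect",np.round(r[0],1),np.round(r[1],1),round(r[2],2),"n",len(p),"bar x at centre",round(np.polyval(k,r[0][1]/1000),4),"bar yaw deg",round(np.degrees(-np.arctan(k[0])),2),"z",np.round(np.median(b[:,2]),4),"nb",len(b))
E
python3 - <<'E'
from st import *
import pickle
for n in("top0","side0"):
    c=pickle.load(open(n+".pkl","rb")); tray(c,.28,(.58,-.02))
c=pickle.load(open("top0.pkl","rb"));cv2.imwrite("pics/crop0.png",cv2.resize(c["frame"][145:240,275:395],None,fx=6,fy=6,interpolation=cv2.INTER_NEAREST))
E
```

```text
rect [590.6 -20.9] [148.6 200.3] 4.18 n 1104 bar x at centre 0.5905 bar yaw deg 4.08 z 0.2776 nb 419
rect [591.7 -19.4] [152.7 202.8] 4.2 n 1165 bar x at centre 0.5882 bar yaw deg 4.07 z 0.2774 nb 419
```

View pics/crop0.png

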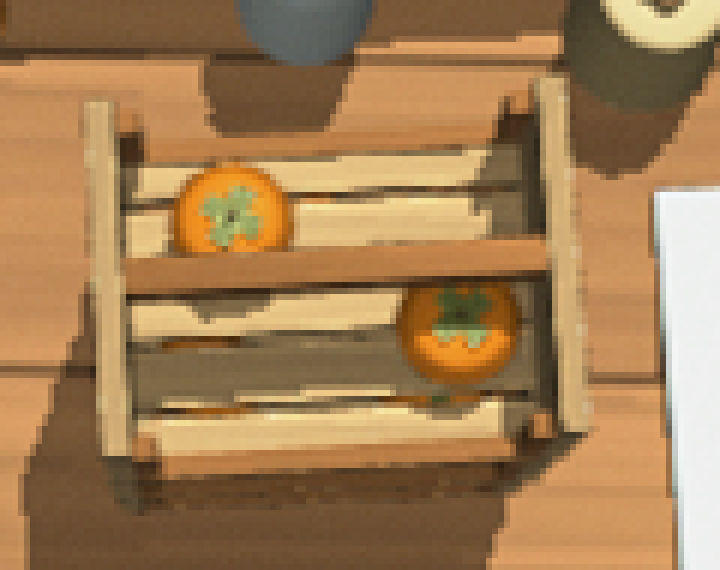

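Both views agree: the top tray is at (0.590, -0.021), yaw about 4.1°, bar top at 0.278. The crop shows the bar running from (125,275) to (550,250) with one fruit on each side of it.

Call:
jog_arm(
  series=[
    [[0,0,-12,0,0,0.14,85],[0,0,-12,0,0,0.14,85],[0,0,-12,0,0,0.14,85],[0,0,-12,0,0,0.14,85],[0,0,-12,0,0,0.14,85],[0,0,-12,0,0,0.14,85],[0,0,-12,0,0,0.14,85],[0,0,-12,0,0,0.14,85],[0,0,-12,0,0,0.14,85],[0,0,0,0,0,0,85]],
  ],
)

```text
time_s: 1.1
eef_pos: [0.1379, 0.5589, 0.3408]
eef_rot: [-0.0, 0.683, 0.731, 0.001]
wrist_force: [0.5, 0.7, 0.9]
opening: 0.996
grasp_force: 0.0
```

Call:
jog_arm(
  series=[
    [[-20,14,0,0,0,0,85],[-34,23,0,0,0,0,85],[-38,25,0,0,0,0,85],[-38,25,0,0,0,0,85],[-38,25,0,0,0,0,85],[-38,25,0,0,0,0,85],[-38,25,0,0,0,0,85],[-38,25,0,0,0,0,85],[-38,25,0,0,0,0,85],[-38,25,0,0,0,0,85]],
  ],
)

```text
time_s: 2.1
eef_pos: [0.3992, 0.2158, 0.3384]
eef_rot: [-0.0, 0.681, 0.733, -0.0]
wrist_force: [0.0, 0.7, 0.3]
opening: 0.996
grasp_force: 0.0
```

```bash
cat > go.py <<'E'
from h import *
from bench import ctrl
def tool():
    o=ctrl.get_obs();q=np.array(o["eef_rot"]);return o,np.array(o["eef_pos"]),R.from_quat(q[[1,2,3,0]]).as_matrix()
def togo(xyz,yaw):
    """tool-axis shift (mm) and turn (rad) to TCP xyz, pointing down, tool y at yaw deg"""
    o,p,M=tool();a=np.radians(yaw);T=np.array([[-np.sin(a),np.cos(a),0],[np.cos(a),np.sin(a),0],[0,0,-1]]).T
    print("t",round(float(o["time_s"]),2),"pos",np.round(p,4),"yaw",round(np.degrees(np.arctan2(M[1,1],M[0,1])),2),"tool z",np.round(M[:,2],3),"F",np.round(o["wrist_force"],1),"grip",round(float(o["grasp_force"]),1),"open",round(float(o["opening"]),3),"q",np.round(o["q"],3))
    print("  shift mm",np.round(M.T@(np.array(xyz)-p)*1000,1),"turn",np.round(R.from_matrix(M.T@T).as_rotvec(),4))
E
python3 -c "
from go import *
togo((.590,-.0205,.247),4.1)"
```

```text
t 2.1 pos [0.3992 0.2158 0.3384] yaw 4.2 tool z [-0.001 -0.    -1.   ] F [0.  0.7 0.3] grip 0.0 open 0.996 q [ 0.233 -0.174  1.749  0.     1.567  0.159]
  shift mm [-249.6  173.    91.3] turn [-0.0008  0.      0.0018]
```

Call:
jog_arm(
  series=[
    [[-36,25,0,0,0,0,85],[-36,25,0,0,0,0,85],[-36,25,0,0,0,0,85],[-36,25,0,0,0,0,85],[-36,25,0,0,0,0,85],[-36,25,0,0,0,0,85],[-22,15,0,0,0,0,85],[-12,7,0,0,0,0,85],[0,0,10,0,0,0,85],[0,0,10,0,0,0,85]],
  ],
)

```text
time_s: 3.1
eef_pos: [0.5869, -0.0192, 0.3181]
eef_rot: [-0.001, 0.682, 0.732, -0.0]
wrist_force: [1.3, -0.3, 0.1]
opening: 0.997
grasp_force: 0.0
```

```bash
python3 -c "
from go import *
togo((.590,-.0205,.247),4.1)"
```

```text
t 3.1 pos [ 0.5869 -0.0192  0.3181] yaw 4.04 tool z [-0.001  0.001 -1.   ] F [ 1.3 -0.3  0.1] grip 0.0 open 0.997 q [-0.235  0.151  1.467  0.     1.525 -0.305]
  shift mm [-1.6  3.  71.1] turn [-0.0009 -0.0008 -0.001 ]
```

Call:
jog_arm(
  series=[
    [[-1,3,14,0,0,0,85],[0,0,14,0,0,0,85],[0,0,14,0,0,0,85],[0,0,14,0,0,0,85],[0,0,10,0,0,0,85],[0,0,5,0,0,0,85],[0,0,0,0,0,0,85],[0,0,0,0,0,0,10],[0,0,0,0,0,0,10],[0,0,0,0,0,0,10]],
  ],
)

```text
time_s: 4.1
eef_pos: [0.591, -0.021, 0.249]
eef_rot: [0.001, 0.682, 0.731, 0.0]
wrist_force: [-0.2, -0.1, 0.6]
opening: 0.506
grasp_force: 0.0
```

```bash
python3 -c "
from go import *
togo((.590,-.0205,.247),4.1)"
```

```text
t 4.1 pos [ 0.591 -0.021  0.249] yaw 3.95 tool z [ 0.001 -0.    -1.   ] F [-0.2 -0.1  0.6] grip 0.0 open 0.506 q [-0.236  0.202  1.546  0.     1.392 -0.305]
  shift mm [ 0.5 -1.   2. ] turn [ 0.0012  0.0004 -0.0026]
```

Call:
jog_arm(
  series=[
    [[0,0,0,0,0,0,0],[0,0,0,0,0,0,0],[0,0,0,0,0,0,0],[0,0,0,0,0,0,0],[0,0,0,0,0,0,0],[0,0,0,0,0,0,0],[0,0,-3,0,0,0,0],[0,0,-4,0,0,0,0],[0,0,-6,0,0,0,0],[0,0,-8,0,0,0,0]],
  ],
)

```text
time_s: 5.1
eef_pos: [0.59, -0.0207, 0.2688]
eef_rot: [-0.001, 0.682, 0.731, -0.001]
wrist_force: [-0.1, 0.2, -5.3]
opening: 0.178
grasp_force: 58.8
```

```bash
python3 -c "
from go import *
togo((.601,-.334,.079),3.6)"
```

```text
t 5.1 pos [ 0.59   -0.0207  0.2688] yaw 3.95 tool z [-0.002  0.    -1.   ] F [-0.1  0.2 -5.3] grip 58.8 open 0.178 q [-0.236  0.187  1.523 -0.     1.434 -0.305]
  shift mm [-313.4  -10.2  189.6] turn [-0.0022 -0.0006  0.0061]
```

Call:
jog_arm(
  series=[
    [[0,0,-9,0,0,0,0],[0,0,-8,0,0,0,0],[-5,0,-4,0,0,0,0],[-10,0,0,0,0,0,0],[-15,-1,0,0,0,0,0],[-20,-1,0,0,0,0,0],[-24,-1,0,0,0,0,0],[-26,-1,0,0,0,0,0],[-28,-1,0,0,0,0,0],[-28,-1,0,0,0,0,0]],
  ],
)

```text
time_s: 6.1
eef_pos: [0.5948, -0.1793, 0.2895]
eef_rot: [-0.001, 0.683, 0.731, -0.0]
wrist_force: [-0.3, -0.6, -5.4]
opening: 0.179
grasp_force: 58.9
```

Call:
jog_arm(
  series=[
    [[-28,-1,0,0,0,0,0],[-28,-1,0,0,0,0,0],[-26,-1,0,0,0,0,0],[-24,-1,0,0,0,0,0],[-20,-1,0,0,0,0,0],[-15,0,4,0,0,0,0],[-10,0,8,0,0,0,0],[-5,0,14,0,0,0,0],[0,0,18,0,0,0,0],[0,0,22,0,0,0,0]],
  ],
)

```text
time_s: 7.1
eef_pos: [0.6014, -0.3322, 0.2229]
eef_rot: [-0.0, 0.682, 0.731, 0.0]
wrist_force: [-0.2, -0.2, -5.3]
opening: 0.178
grasp_force: 58.9
```

```bash
python3 -c "
from go import *
togo((.601,-.334,.079),3.6)"
```

```text
t 7.1 pos [ 0.6014 -0.3322  0.2229] yaw 4.0 tool z [ 0.  0. -1.] F [-0.2 -0.2 -5.3] grip 58.9 open 0.178 q [-0.677  0.432  1.305  0.     1.405 -0.747]
  shift mm [ -1.8  -0.5 143.9] turn [ 0.0001 -0.0004  0.0069]
```

Call:
jog_arm(
  series=[
    [[-1,0,24,0,0,0.006,0],[0,0,24,0,0,0,0],[0,0,24,0,0,0,0],[0,0,20,0,0,0,0],[0,0,16,0,0,0,0],[0,0,12,0,0,0,0],[0,0,8,0,0,0,0],[0,0,6,0,0,0,0],[0,0,4,0,0,0,0],[0,0,1,0,0,0,0]],
  ],
)

```text
time_s: 8.1
eef_pos: [0.6014, -0.334, 0.0854]
eef_rot: [0.0, 0.684, 0.729, 0.0]
wrist_force: [-0.4, 0.1, -4.9]
opening: 0.177
grasp_force: 58.9
```

```bash
python3 -c "
from go import *
togo((.601,-.334,.079),3.6)"
```

```text
t 8.1 pos [ 0.6014 -0.334   0.0854] yaw 3.61 tool z [ 0. -0. -1.] F [-0.4  0.1 -4.9] grip 58.9 open 0.177 q [-0.679  0.57   1.399 -0.     1.173 -0.742]
  shift mm [ 0.  -0.4  6.4] turn [0.0003 0.0003 0.0002]
```

Call:
jog_arm(
  series=[
    [[0,0,2,0,0,0,0],[0,0,1,0,0,0,0],[0,0,1,0,0,0,0],[0,0,1,0,0,0,0],[0,0,0,0,0,0,0],[0,0,0,0,0,0,40],[0,0,0,0,0,0,85],[0,0,0,0,0,0,85],[0,0,0,0,0,0,85],[0,0,0,0,0,0,85]],
  ],
)

```text
time_s: 9.1
eef_pos: [0.6014, -0.3339, 0.0805]
eef_rot: [0.0, 0.684, 0.729, 0.0]
wrist_force: [0.2, 0.3, 0.6]
opening: 0.988
grasp_force: 0.0
```

Call:
jog_arm(
  series=[
    [[0,0,0,0,0,0,85],[0,0,0,0,0,0,85],[0,0,0,0,0,0,85],[0,0,-10,0,0,0,85],[0,0,-20,0,0,0,85],[0,0,-30,0,0,0,85],[0,0,-40,0,0,0,85],[0,0,-40,0,0,0,85],[0,0,-30,0,0,0,85],[0,0,-10,0,0,0,85]],
  ],
)

```text
time_s: 10.1
eef_pos: [0.6028, -0.335, 0.2663]
eef_rot: [0.004, 0.684, 0.729, 0.0]
wrist_force: [-0.6, -0.4, 0.8]
opening: 0.998
grasp_force: 0.0
```

```bash
python3 - <<'E'
from go import *
from st import *
import pickle
togo((.590,-.0205,.157),4.1)
for n in("top","side"):
    c=ctrl.camera(n);pickle.dump(c,open(n+"1.pkl","wb"));cv2.imwrite(f"pics/{n}1.png",c["frame"])
    tray(c,.112,(.601,-.334));tray(c,.190,(.59,-.02))
E
```

```text
t 10.1 pos [ 0.6028 -0.335   0.2663] yaw 3.62 tool z [ 0.006 -0.005 -1.   ] F [-0.6 -0.4  0.8] grip 0.0 open 0.998 q [-0.679  0.404  1.257  0.     1.473 -0.742]
  shift mm [315.3   6.4 107.6] turn [ 0.006   0.0055 -0.0084]
rect [ 595.5 -271. ] [149.3  76. ] 3.54 n 388 bar x at centre 0.5953 bar yaw deg -0.04 z 0.1106 nb 260
rect [592.8 -18.9] [150.3 200. ] 3.31 n 952 bar x at centre 0.5917 bar yaw deg 3.43 z 0.1876 nb 360
rect [ 600.5 -332.8] [151.8 200.7] 3.52 n 1499 bar x at centre 0.5979 bar yaw deg 3.79 z 0.1097 nb 627
rect [593.3 -18.1] [152.4 201.9] 3.57 n 1087 bar x at centre 0.5899 bar yaw deg 3.49 z 0.1875 nb 389
```

View pics/side1.png

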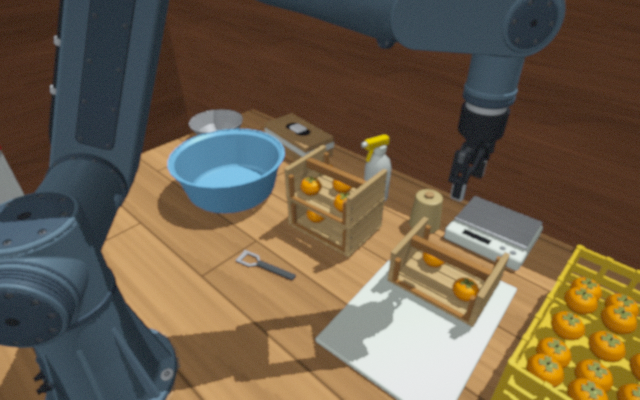

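The top tray now stands on the board with both fruits in it, seen at about (455,275) in the side view. The middle tray is still on the stack at about (335,205) and measures (0.592, -0.0185), yaw 3.5°.

Call:
jog_arm(
  series=[
    [[20,1,0,0,0,0,85],[35,1,0,0,0,0,85],[42,1,0,0,0,0,85],[42,1,0,0,0,0,85],[42,1,0,0,0,0,85],[42,1,0,0,0,0,85],[40,1,0,0,0,0,85],[28,1,0,0,0,0,85],[16,1,5,0,0,0,85],[9,0,10,0,0,0,85]],
  ],
)

```text
time_s: 11.2
eef_pos: [0.5898, -0.0161, 0.2439]
eef_rot: [-0.0, 0.684, 0.73, -0.0]
wrist_force: [0.5, -0.4, 0.6]
opening: 0.998
grasp_force: 0.0
```

Call:
jog_arm(
  series=[
    [[0,0,15,0,0,0,85],[0,0,15,0,0,0,85],[0,0,10,0,0,0,85],[0,0,5,0,0,0,85],[0,0,0,0,0,0,85],[0,0,0,0,0,0,85],[0,0,0,0,0,0,85],[0,0,0,0,0,0,85],[0,0,0,0,0,0,85],[0,0,0,0,0,0,85]],
  ],
)

```text
time_s: 12.2
eef_pos: [0.5905, -0.0179, 0.2006]
eef_rot: [0.0, 0.684, 0.729, 0.0]
wrist_force: [-0.8, 0.3, 0.5]
opening: 0.994
grasp_force: 0.0
```

```bash
python3 - <<'E'
from go import *
togo((.592,-.0185,.159),3.5)
E
```

```text
t 12.2 pos [ 0.5905 -0.0179  0.2006] yaw 3.61 tool z [ 0. -0. -1.] F [-0.8  0.3  0.5] grip 0.0 open 0.994 q [-0.231  0.243  1.597 -0.     1.301 -0.294]
  shift mm [-0.7  1.4 41.6] turn [0.0005 0.0002 0.002 ]
```

Call:
jog_arm(
  series=[
    [[-1,1,13,0,0,0,85],[0,0,13,0,0,0,85],[0,0,10,0,0,0,85],[0,0,5,0,0,0,85],[0,0,0,0,0,0,40],[0,0,0,0,0,0,0],[0,0,0,0,0,0,0],[0,0,0,0,0,0,0],[0,0,0,0,0,0,0],[0,0,0,0,0,0,0]],
  ],
)

```text
time_s: 13.2
eef_pos: [0.5921, -0.019, 0.1599]
eef_rot: [0.001, 0.684, 0.729, 0.0]
wrist_force: [2.9, 0.7, 0.6]
opening: 0.18
grasp_force: 61.2
```

Call:
jog_arm(
  series=[
    [[0,0,0,0,0,0,0],[0,0,0,0,0,0,0],[0,0,0,0,0,0,0],[0,0,-3,0,0,0,0],[0,0,-4,0,0,0,0],[0,0,-6,0,0,0,0],[0,0,-8,0,0,0,0],[0,0,-10,0,0,0,0],[0,0,-15,0,0,0,0],[0,0,-20,0,0,0,0]],
  ],
)

```text
time_s: 14.2
eef_pos: [0.591, -0.0188, 0.2261]
eef_rot: [-0.001, 0.685, 0.729, -0.0]
wrist_force: [0.1, -0.1, -5.6]
opening: 0.178
grasp_force: 60.3
```

```bash
python3 - <<'E'
from go import *
togo((.524,.334,.3),32.5)
E
```

```text
t 14.2 pos [ 0.591  -0.0188  0.2261] yaw 3.61 tool z [-0.001  0.    -1.   ] F [ 0.1 -0.1 -5.6] grip 60.3 open 0.178 q [-0.232  0.222  1.569 -0.     1.352 -0.295]
  shift mm [356.3 -44.7 -73.8] turn [-0.0011 -0.0006 -0.5043]
```

Call:
jog_arm(
  series=[
    [[5,1,-3,0,0,0,0],[10,1,-3,0,0,0,0],[15,1,-3,0,0,0,0],[20,1,-3,0,0,0,0],[25,1,-3,0,0,0,0],[28,1,-3,0,0,0,0],[30,1,-3,0,0,0,0],[30,1,-3,0,0,0,0],[30,1,-3,0,0,0,0],[30,1,0,0,0,0,0]],
  ],
)

```text
time_s: 15.2
eef_pos: [0.5864, 0.207, 0.2518]
eef_rot: [-0.001, 0.684, 0.729, -0.0]
wrist_force: [0.1, -0.5, -5.8]
opening: 0.175
grasp_force: 60.3
```

Call:
jog_arm(
  series=[
    [[30,1,0,0,0,0,0],[30,1,0,0,0,0,0],[28,1,0,0,0,0,0],[25,1,0,0,0,0,0],[20,1,0,0,0,0,0],[15,1,0,0,0,0,0],[12,1,0,0,0,0,0],[7,1,0,0,0,0,0],[3,1,0,0,0,0,0],[0,0,0,0,0,0,0]],
  ],
)

```text
time_s: 16.2
eef_pos: [0.5859, 0.3742, 0.2522]
eef_rot: [0.0, 0.685, 0.729, -0.0]
wrist_force: [-0.0, 0.4, -5.6]
opening: 0.177
grasp_force: 60.3
```

Call:
jog_arm(
  series=[
    [[0,0,0,0,0,-0.02,0],[0,0,0,0,0,-0.04,0],[0,0,0,0,0,-0.06,0],[0,0,0,0,0,-0.07,0],[0,0,0,0,0,-0.07,0],[0,0,0,0,0,-0.07,0],[0,0,0,0,0,-0.07,0],[0,0,0,0,0,-0.05,0],[0,0,0,0,0,-0.04,0],[0,0,0,0,0,-0.02,0]],
  ],
)

```text
time_s: 17.2
eef_pos: [0.5859, 0.3737, 0.2525]
eef_rot: [0.0, 0.478, 0.878, -0.0]
wrist_force: [0.3, -1.1, -6.1]
opening: 0.175
grasp_force: 60.3
```

```bash
python3 - <<'E'
from go import *
togo((.5855,.3745,.253),32.6)
c=ctrl.camera("side");cv2.imwrite("pics/side2.png",c["frame"])
E
```

```text
t 17.2 pos [0.5859 0.3737 0.2525] yaw 32.88 tool z [ 0. -0. -1.] F [ 0.3 -1.1 -6.1] grip 60.3 open 0.175 q [ 0.398  0.43   1.249 -0.     1.463 -0.176]
  shift mm [ 0.9  0.1 -0.5] turn [0.0001 0.0002 0.0049]
```

View pics/side2.png

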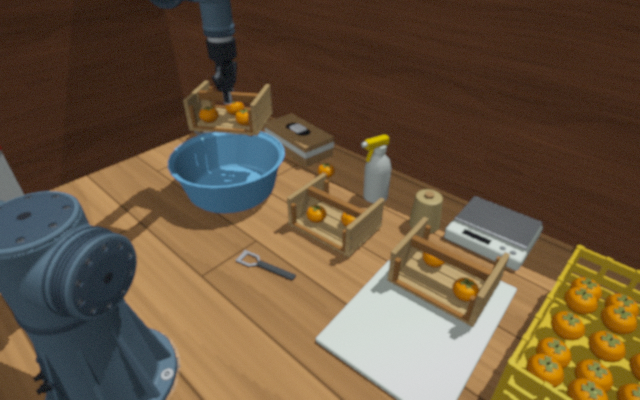

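The side view shows the middle tray over the far half of the tub with its three fruits at about (207–245, 112), its open side facing the robot. I'll tip it next.

Call:
jog_arm(
  series=[
    [[0,0,0,-0.03,0,0,0],[0,0,0,-0.06,0,0,0],[0,0,0,-0.07,0,0,0],[0,0,0,-0.07,0,0,0],[0,0,0,-0.07,0,0,0],[0,0,0,-0.07,0,0,0],[0,0,0,-0.07,0,0,0],[0,0,0,-0.06,0,0,0],[0,0,0,-0.05,0,0,0],[0,0,0,-0.05,0,0,0]],
  ],
)

```text
time_s: 18.25
eef_pos: [0.5852, 0.3739, 0.2524]
eef_rot: [0.142, 0.457, 0.839, 0.26]
wrist_force: [0.1, 0.2, -5.2]
opening: 0.177
grasp_force: 61.2
```

Call:
jog_arm(
  series=[
    [[0,0,0,-0.04,0,0,0],[0,0,0,-0.04,0,0,0],[0,0,0,-0.04,0,0,0],[0,0,0,-0.04,0,0,0],[0,0,0,-0.04,0,0,0],[0,0,0,-0.04,0,0,0],[0,0,0,-0.04,0,0,0],[0,0,0,-0.04,0,0,0],[0,0,0,-0.04,0,0,0],[0,0,0,0,0,0,0]],
  ],
)

```text
time_s: 19.25
eef_pos: [0.5847, 0.374, 0.2512]
eef_rot: [0.22, 0.425, 0.779, 0.405]
wrist_force: [0.5, 0.2, -5.0]
opening: 0.177
grasp_force: 61.4
```

```bash
python3 - <<'E'
from go import *
togo((.5855,.3745,.253),32.6)
c=ctrl.camera("side");cv2.imwrite("pics/side3.png",c["frame"])
E
```

```text
t 19.25 pos [0.5847 0.374  0.2512] yaw 32.7 tool z [ 0.687  0.444 -0.575] F [ 0.5  0.2 -5. ] grip 61.4 open 0.177 q [ 0.291  0.006  2.054  1.027  0.27  -1.174]
  shift mm [-0.1  2.  -0.3] turn [ 0.9586 -0.0031  0.0027]
```

View pics/side3.png

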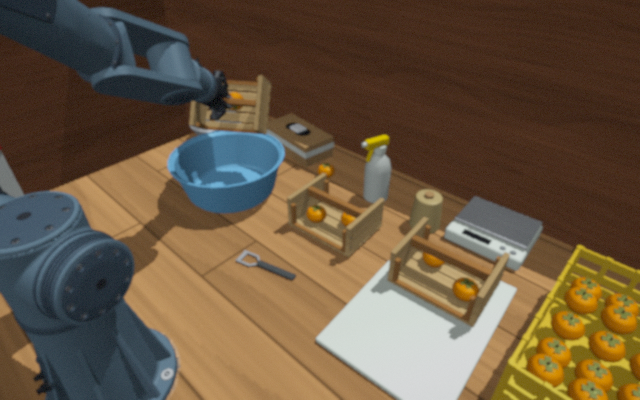

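```bash
python3 - <<'E'
from go import *
togo((.5855,.3745,.253),32.6)
c=ctrl.camera("side");cv2.imwrite("pics/side4.png",np.vstack([cv2.resize(c["frame"][60:220,150:300],None,fx=3,fy=3)]))
c=ctrl.camera("wrist");cv2.imwrite("pics/w4.png",c["frame"])
a=cv2.imread("pics/side4.png");cv2.imwrite("pics/m4.png",np.hstack([cv2.resize(a,(376,400)),c["frame"][:,110:530]]))
E
```

```text
t 19.3 pos [0.5851 0.3742 0.2518] yaw 32.72 tool z [ 0.687  0.444 -0.575] F [ 0.4  0.5 -4.3] grip 61.4 open 0.177 q [ 0.291  0.006  2.052  1.02   0.271 -1.167]
  shift mm [ 0.1  1.3 -0.3] turn [ 0.9583 -0.0027  0.0029]
```

View pics/m4.png

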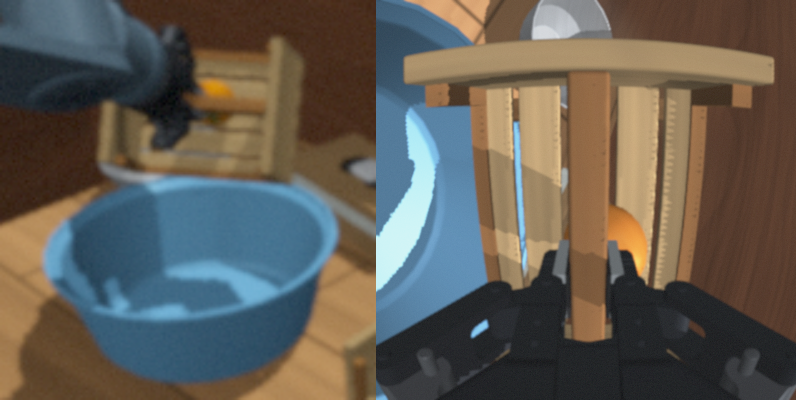

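The side crop shows one fruit still in the tray, at about (215,100), beside the fingers; the wrist view shows it at (625,235) against the bar and finger. The other two are out. I'll wait a moment, tilt a bit more and raise slightly.

Call:
jog_arm(
  series=[
    [[0,0,0,0,0,0,0],[0,0,0,0,0,0,0],[0,0,0,0,0,0,0],[0,-6,-4,-0.02,0,0,0],[0,-6,-4,-0.02,0,0,0],[0,-6,-4,-0.02,0,0,0],[0,-6,-4,-0.02,0,0,0],[0,0,0,0,0,0,0],[0,0,0,0,0,0,0],[0,0,0,0,0,0,0]],
  ],
)

```text
time_s: 20.4
eef_pos: [0.564, 0.3604, 0.2419]
eef_rot: [0.238, 0.415, 0.762, 0.436]
wrist_force: [0.1, 0.3, -4.2]
opening: 0.176
grasp_force: 61.5
```

```bash
python3 - <<'E'
from go import *
togo((.5855,.3745,.253),32.6)
c=ctrl.camera("side");a=cv2.resize(c["frame"][60:220,150:300],(376,400))
c=ctrl.camera("wrist");cv2.imwrite("pics/m5.png",np.hstack([a,c["frame"][:,110:530]]))
c=ctrl.camera("top");hsv=cv2.cvtColor(c["frame"],cv2.COLOR_BGR2HSV)
om=((hsv[...,0]<20)&(hsv[...,1]>220)&(hsv[...,2]>90)).astype(np.uint8);om[:,270:]=0;om[:140]=0;om[300:]=0
n,_,st,ce=cv2.connectedComponentsWithStats(om)
for i in range(1,n):
    if st[i,4]>8: print(np.round(ce[i]),st[i,4],np.round(ray(c,ce[i],.027),3))
cv2.imwrite("pics/t5.png",c["frame"])
E
```

```text
t 20.4 pos [0.564  0.3604 0.2419] yaw 32.89 tool z [ 0.725  0.467 -0.506] F [ 0.1  0.3 -4.2] grip 61.5 open 0.176 q [ 0.262 -0.027  2.165  1.625  0.267 -1.789]
  shift mm [ 0.2 22.6 16.5] turn [ 1.0407 -0.0015  0.004 ]
[261. 145.] 24 [[0.775 0.187 0.027]]
[178. 182.] 12 [[0.654 0.434 0.027]]
[176. 192.] 76 [[0.623 0.436 0.027]]
[235. 242.] 85 [[0.474 0.253 0.027]]
[225. 255.] 28 [[0.435 0.281 0.027]]
```

View pics/m5.png

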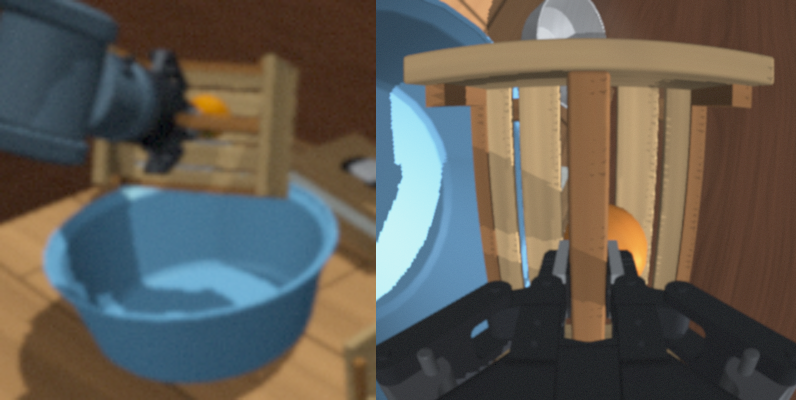

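Two fruits are in the tub: the top view has them at (235,242) and (225,255), about 100 mm from its centre. The third is caught behind the finger on the uphill side. I'll level the tray, turn it half round so that side faces down, and tip it again.

Call:
jog_arm(
  series=[
    [[0,0,0,0.04,0,0,0],[0,0,0,0.05,0,0,0],[0,0,0,0.07,0,0,0],[0,0,0,0.09,0,0,0],[0,0,0,0.1,0,0,0],[0,0,0,0.1,0,0,0],[0,0,0,0.1,0,0,0],[0,0,0,0.1,0,0,0],[0,0,0,0.1,0,0,0],[0,0,0,0.1,0,0,0]],
  ],
)

```text
time_s: 21.55
eef_pos: [0.5616, 0.3668, 0.2425]
eef_rot: [0.064, 0.466, 0.873, 0.13]
wrist_force: [-0.1, -0.2, -4.3]
opening: 0.175
grasp_force: 61.0
```

```bash
python3 - <<'E'
from go import *
togo((.5855,.3745,.253),32.6)
E
```

```text
t 21.55 pos [0.5616 0.3668 0.2425] yaw 33.67 tool z [ 0.233  0.168 -0.958] F [-0.1 -0.2 -4.3] grip 61.0 open 0.175 q [ 0.366  0.192  1.598  0.084  1.071 -0.253]
  shift mm [-6.8 26.2 -3.2] turn [ 0.2909 -0.0138  0.0202]
```

Call:
jog_arm(
  series=[
    [[0,0,0,0.1,0,0,0],[0,0,0,0.06,0,0,0],[0,0,0,0.03,0,0,0],[0,0,0,0,0,0,0],[0,0,0,0,0,0.03,0],[0,0,0,0,0,0.06,0],[0,0,0,0,0,0.09,0],[0,0,0,0,0,0.11,0],[0,0,0,0,0,0.13,0],[0,0,0,0,0,0.13,0]],
  ],
)

```text
time_s: 22.55
eef_pos: [0.5612, 0.3668, 0.2416]
eef_rot: [0.006, 0.693, 0.719, 0.053]
wrist_force: [-0.5, 0.5, -3.3]
opening: 0.175
grasp_force: 60.9
```

Call:
jog_arm(
  series=[
    [[0,0,0,0,0,0.13,0],[0,0,0,0,0,0.13,0],[0,0,0,0,0,0.13,0],[0,0,0,0,0,0.13,0],[0,0,0,0,0,0.13,0],[0,0,0,0,0,0.13,0],[0,0,0,0,0,0.13,0],[0,0,0,0,0,0.13,0],[0,0,0,0,0,0.13,0],[0,0,0,0,0,0.13,0]],
  ],
)

```text
time_s: 23.55
eef_pos: [0.5612, 0.3668, 0.2417]
eef_rot: [-0.028, 0.987, 0.152, 0.045]
wrist_force: [-0.5, -0.2, -3.8]
opening: 0.176
grasp_force: 60.9
```

```bash
python3 - <<'E'
from go import *
togo((.575,.368,.253),32.6-180)
E
```

```text
t 23.55 pos [0.5612 0.3668 0.2417] yaw -72.34 tool z [ 0.081  0.068 -0.994] F [-0.5 -0.2 -3.8] grip 60.9 open 0.176 q [0.387 0.31  1.433 0.034 1.298 1.644]
  shift mm [ 14.5   2.6 -10.1] turn [-0.0988 -0.0572  1.3067]
```

Call:
jog_arm(
  series=[
    [[0,0,0,0,0,0.13,0],[0,0,0,0,0,0.13,0],[0,0,0,0,0,0.13,0],[0,0,0,0,0,0.13,0],[0,0,0,0,0,0.13,0],[0,0,0,0,0,0.13,0],[0,0,0,0,0,0.13,0],[0,0,0,0,0,0.13,0],[0,0,0,0,0,0.11,0],[0,0,0,0,0,0.08,0]],
  ],
)

```text
time_s: 24.55
eef_pos: [0.5612, 0.3668, 0.2416]
eef_rot: [-0.049, 0.894, -0.445, 0.021]
wrist_force: [-0.4, 0.0, -3.5]
opening: 0.172
grasp_force: 60.9
```

Call:
jog_arm(
  series=[
    [[0,0,0,0,0,0.05,0],[0,-4,-3,0,0,0.03,0],[0,-5,-4,0,0,0,0],[0,-4,-3,0.03,0,0,0],[0,0,0,0.06,0,0,0],[0,0,0,0.08,0,0,0],[0,0,0,0.08,0,0,0],[0,0,0,0.08,0,0,0],[0,0,0,0.08,0,0,0],[0,0,0,0.06,0,0,0]],
  ],
)

```text
time_s: 25.55
eef_pos: [0.5706, 0.3729, 0.253]
eef_rot: [-0.253, 0.841, -0.46, 0.131]
wrist_force: [-0.7, -0.8, -4.2]
opening: 0.178
grasp_force: 60.9
```

```bash
python3 - <<'E'
from go import *
togo((.575,.368,.253),32.6-180)
E
```

```text
t 25.55 pos [0.5706 0.3729 0.253 ] yaw -147.59 tool z [ 0.453  0.306 -0.837] F [-0.7 -0.8 -4.2] grip 60.9 open 0.178 q [0.34  0.059 1.806 0.209 0.725 2.794]
  shift mm [ 6.6 -0.9  0.5] turn [-0.578   0.0138  0.0012]
```

Call:
jog_arm(
  series=[
    [[0,0,0,0.05,0,0,0],[0,0,0,0.05,0,0,0],[0,0,0,0.05,0,0,0],[0,0,0,0.05,0,0,0],[0,0,0,0.05,0,0,0],[0,0,0,0.05,0,0,0],[0,0,0,0.05,0,0,0],[0,0,0,0.03,0,0,0],[0,0,0,0,0,0,0],[0,0,0,0,0,0,0]],
  ],
)

```text
time_s: 26.55
eef_pos: [0.5712, 0.3731, 0.253]
eef_rot: [-0.406, 0.779, -0.427, 0.215]
wrist_force: [0.3, -0.3, -3.7]
opening: 0.175
grasp_force: 61.2
```

```bash
cat > fr.py <<'E'
from go import *
def fruit():
    c=ctrl.camera("top");hsv=cv2.cvtColor(c["frame"],cv2.COLOR_BGR2HSV)
    om=((hsv[...,0]<20)&(hsv[...,1]>220)&(hsv[...,2]>90)).astype(np.uint8);om[:,270:]=0;om[:140]=0;om[300:]=0
    n,_,st,ce=cv2.connectedComponentsWithStats(om)
    for i in range(1,n):
        if st[i,4]>8: print(np.round(ce[i]),st[i,4],np.round(ray(c,ce[i],.027),3))
    return c
E
python3 - <<'E'
from fr import *
togo((.575,.368,.253),32.6-180)
t=fruit()["frame"]
c=ctrl.camera("side");a=cv2.resize(c["frame"][60:220,150:300],(376,400))
cv2.imwrite("pics/m6.png",np.hstack([a,cv2.resize(t[130:300,120:290],(400,400))]))
E
```

```text
t 26.55 pos [0.5712 0.3731 0.253 ] yaw -148.19 tool z [ 0.681  0.449 -0.578] F [ 0.3 -0.3 -3.7] grip 61.2 open 0.175 q [ 0.293 -0.025  2.078  0.998  0.281  2.007]
  shift mm [ 6.3 -0.3  0.3] turn [-0.9543  0.0141 -0.0021]
[262. 148.] 35 [[0.766 0.182 0.027]]
[174. 187.] 31 [[0.637 0.443 0.027]]
[235. 243.] 89 [[0.474 0.253 0.027]]
[222. 256.] 48 [[0.435 0.288 0.027]]
```

View pics/m6.png

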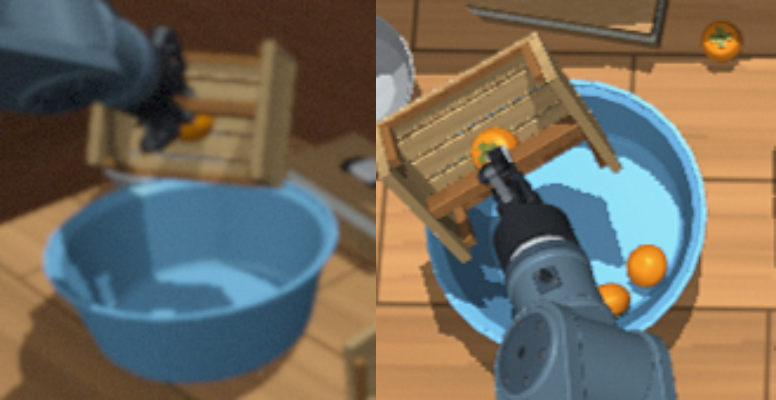

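The top view shows two fruits in the tub at (235,243) and (222,256). The third lies flat on the downhill side now, next to the finger, held only by friction. I'll tilt a little more and shake.

Call:
jog_arm(
  series=[
    [[0,0,0,0.03,0,0,0],[0,0,0,0.03,0,0,0],[0,-20,0,0,0,0,0],[0,20,0,0,0,0,0],[0,-25,0,0,0,0,0],[0,25,0,0,0,0,0],[0,-25,0,0,0,0,0],[0,25,0,0,0,0,0],[0,0,0,0,0,0,0],[0,0,0,0,0,0,0]],
  ],
)

```text
time_s: 27.65
eef_pos: [0.5715, 0.3734, 0.2531]
eef_rot: [-0.43, 0.766, -0.421, 0.227]
wrist_force: [1.1, -0.3, -2.3]
opening: 0.18
grasp_force: 61.5
```

```bash
python3 - <<'E'
from fr import *
togo((.575,.368,.253),32.6-180)
t=fruit()["frame"]
c=ctrl.camera("wrist");cv2.imwrite("pics/w7.png",np.hstack([c["frame"][:,110:530],cv2.resize(t[130:300,120:290],(376,400))]))
E
```

```text
t 27.65 pos [0.5715 0.3734 0.2531] yaw -148.38 tool z [ 0.709  0.467 -0.528] F [ 1.1 -0.3 -2.3] grip 61.5 open 0.18 q [ 0.287 -0.021  2.112  1.357  0.256  1.648]
  shift mm [ 6.4 -0.  -0.1] turn [-1.0146  0.0147 -0.0026]
[261. 145.] 23 [[0.773 0.186 0.027]]
[266. 153.] 10 [[0.748 0.17  0.027]]
[213. 223.] 83 [[0.531 0.321 0.027]]
[235. 242.] 79 [[0.474 0.252 0.027]]
[223. 255.] 46 [[0.436 0.287 0.027]]
```

View pics/w7.png

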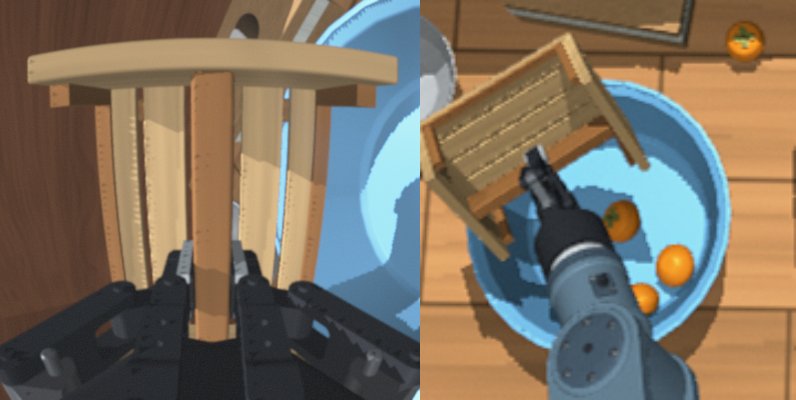

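All three fruits are in the tub, at (213,223), (235,242) and (223,255), and the tray is empty. I'll level it and carry it to the board's near slot.

Call:
jog_arm(
  series=[
    [[0,0,0,-0.03,0,0,0],[0,0,0,-0.05,0,0,0],[0,0,0,-0.07,0,0,0],[0,0,0,-0.08,0,0,0],[0,0,0,-0.1,0,0,0],[0,0,0,-0.1,0,0,0],[0,0,0,-0.12,0,0,0],[0,0,0,-0.12,0,0,0],[0,0,0,-0.12,0,0,0],[0,0,0,-0.12,0,0,0]],
  ],
)

```text
time_s: 28.75
eef_pos: [0.5719, 0.3753, 0.2553]
eef_rot: [-0.061, 0.877, -0.476, 0.025]
wrist_force: [-0.1, 0.0, -3.6]
opening: 0.176
grasp_force: 61.2
```

Call:
jog_arm(
  series=[
    [[0,0,0,-0.08,0,0,0],[0,0,0,-0.03,0,0,0],[0,0,0,0,0,0,0],[0,0,0,0,0,0,0],[0,0,0,0,0,0,0],[0,0,0,0,0,0,0],[0,0,0,0,0,0,0],[0,0,0,0,0,0,0],[0,0,0,0,0,0,0],[0,0,0,0,0,0,0]],
  ],
)

```text
time_s: 29.75
eef_pos: [0.5709, 0.3752, 0.2532]
eef_rot: [-0.014, 0.879, -0.476, -0.002]
wrist_force: [0.8, 0.2, -4.0]
opening: 0.178
grasp_force: 61.2
```

```bash
python3 - <<'E'
from go import *
togo((.411,-.346,.253),-148.4)
E
```

```text
t 29.75 pos [0.5709 0.3752 0.2532] yaw -146.86 tool z [ 0.01   0.026 -1.   ] F [ 0.8  0.2 -4. ] grip 61.2 open 0.178 q [0.399 0.387 1.306 0.021 1.43  2.959]
  shift mm [516.2 528.  -20.3] turn [-0.0224  0.0168  0.0271]
```

Call:
jog_arm(
  series=[
    [[0,0,0,-0.022,0.017,0,0],[4,4,0,0,0,0,0],[8,8,0,0,0,0,0],[14,14,0,0,0,0,0],[20,20,0,0,0,0,0],[24,25,0,0,0,0,0],[26,27,0,0,0,0,0],[26,27,0,0,0,0,0],[26,27,0,0,0,0,0],[26,27,0,0,0,0,0]],
  ],
)

```text
time_s: 30.75
eef_pos: [0.5152, 0.1296, 0.2532]
eef_rot: [-0.0, 0.879, -0.476, 0.001]
wrist_force: [0.2, -0.3, -2.1]
opening: 0.179
grasp_force: 61.2
```

Call:
jog_arm(
  series=[
    [[26,27,0,0,0,0,0],[26,27,0,0,0,0,0],[26,27,0,0,0,0,0],[26,27,0,0,0,0,0],[26,27,0,0,0,0,0],[26,27,0,0,0,0,0],[26,27,0,0,0,0,0],[26,27,0,0,0,0,0],[26,27,0,0,0,0,0],[26,27,0,0,0,0,0]],
  ],
)

```text
time_s: 31.75
eef_pos: [0.4311, -0.2354, 0.2533]
eef_rot: [0.0, 0.879, -0.476, 0.001]
wrist_force: [0.7, 0.0, -3.4]
opening: 0.176
grasp_force: 61.2
```

Call:
jog_arm(
  series=[
    [[24,22,0,0,0,0,0],[22,20,0,0,0,0,0],[16,16,0,0,0,0,0],[10,11,0,0,0,0,0],[6,6,0,0,0,0,0],[3,3,0,0,0,0.05,0],[0,0,0,0,0,0.1,0],[0,0,0,0,0,0.12,0],[0,0,0,0,0,0.12,0],[0,0,0,0,0,0.12,0]],
  ],
)

```text
time_s: 32.75
eef_pos: [0.4114, -0.3433, 0.2531]
eef_rot: [-0.0, 0.73, -0.684, 0.0]
wrist_force: [-1.0, 0.3, -3.6]
opening: 0.172
grasp_force: 61.2
```

```bash
python3 - <<'E'
from fr import *
togo((.411,-.346,.082),-176.4)
fruit()
E
```

```text
t 32.75 pos [ 0.4114 -0.3433  0.2531] yaw -176.29 tool z [ 0.001  0.    -1.   ] F [-1.   0.3 -3.6] grip 61.2 open 0.172 q [-9.170e-01  7.400e-02  1.681e+00  1.000e-03  1.386e+00  2.159e+00]
  shift mm [  2.7   0.7 171.1] turn [-0.0007  0.0002  0.0018]
[261. 143.] 19 [[0.78  0.185 0.027]]
[216. 225.] 68 [[0.525 0.312 0.027]]
[235. 242.] 71 [[0.475 0.253 0.027]]
[218. 256.] 65 [[0.433 0.299 0.027]]
```

```bash
python3 - <<'E'
from st import *
from bench import ctrl
for n in("side","top"):
    c=ctrl.camera(n);P=cloud(c)
    for s in(-1,1):
        for e in (-1,1):
            m=(abs(P[...,2]-.275)<.03)&(abs(P[...,1]+.344-s*.094)<.008)&(P[...,0]-.411>e*.05-.02)&(P[...,0]-.411<e*.05+.02)
            print(n,s,e,m.sum(),np.round(np.percentile(P[m][:,2],[50,80,95]),4) if m.any() else "")
    tray(c,.283,(.411,-.344))
E
```

```text
side -1 -1 492 [0.2761 0.284  0.2849]
side -1 1 205 [0.2829 0.2841 0.285 ]
side 1 -1 308 [0.2761 0.2839 0.2847]
side 1 1 265 [0.2695 0.2832 0.2842]
rect [ 413.7 -384.7] [152.4 115.4] 3.2 n 1585 bar x at centre 0.4088 bar yaw deg 4.42 z 0.2819 nb 1177
top -1 -1 112 [0.2735 0.2829 0.286 ]
top -1 1 0 
top 1 -1 85 [0.2802 0.2839 0.2867]
top 1 1 64 [0.2832 0.2847 0.2866]
rect [ 423.6 -251.8] [98.4 94.3] 39.62 n 455 bar x at centre 0.42 bar yaw deg -19.35 z 0.2824 nb 355
```

The tray is level: all four rim corners are at about 0.284. I'll lower it.

Call:
jog_arm(
  series=[
    [[2,0,10,0,0,0,0],[1,0,20,0,0,0,0],[0,0,28,0,0,0,0],[0,0,28,0,0,0,0],[0,0,26,0,0,0,0],[0,0,22,0,0,0,0],[0,0,16,0,0,0,0],[0,0,9,0,0,0,0],[0,0,5,0,0,0,0],[0,0,2,0,0,0,0]],
  ],
)

```text
time_s: 33.9
eef_pos: [0.4117, -0.3472, 0.0868]
eef_rot: [-0.0, 0.731, -0.682, 0.0]
wrist_force: [-0.2, -0.7, -2.5]
opening: 0.173
grasp_force: 61.1
```

Call:
jog_arm(
  series=[
    [[0,0,2,0,0,0,0],[0,0,2,0,0,0,0],[0,0,1,0,0,0,0],[0,0,1,0,0,0,0],[0,0,0,0,0,0,0],[0,0,0,0,0,0,30],[0,0,0,0,0,0,85],[0,0,0,0,0,0,85],[0,0,0,0,0,0,85],[0,0,0,0,0,0,85]],
  ],
)

```text
time_s: 34.9
eef_pos: [0.4117, -0.3472, 0.0811]
eef_rot: [-0.0, 0.731, -0.682, 0.0]
wrist_force: [0.6, -0.7, -0.2]
opening: 0.988
grasp_force: 0.0
```

```bash
python3 - <<'E'
from st import *
from go import *
togo((.601,-.334,.2),-176.4)
E
```

```text
t 34.9 pos [ 0.4117 -0.3472  0.0811] yaw -176.07 tool z [ 0.001 -0.    -1.   ] F [ 0.6 -0.7 -0.2] grip 0.0 open 0.988 q [-9.210e-01  2.880e-01  1.812e+00  1.000e-03  1.041e+00  2.151e+00]
  shift mm [  -0.2 -189.9 -118.8] turn [-0.0008 -0.0003  0.0058]
```

Call:
jog_arm(
  series=[
    [[0,0,-8,0,0,0,85],[0,0,-20,0,0,0,85],[0,0,-30,0,0,0,85],[0,0,-30,0,0,0,85],[0,0,-22,0,0,0,85],[0,-20,-10,0,0,0,85],[0,-30,0,0,0,0,85],[0,-40,0,0,0,0,85],[0,-40,0,0,0,0,85],[0,-30,0,0,0,0,85]],
  ],
)

```text
time_s: 35.9
eef_pos: [0.5733, -0.3358, 0.2019]
eef_rot: [-0.0, 0.731, -0.682, 0.001]
wrist_force: [-0.4, -0.9, 0.2]
opening: 0.991
grasp_force: 0.0
```

Call:
jog_arm(
  series=[
    [[0,-20,0,0,0,0,85],[0,-10,0,0,0,0.006,85],[0,0,0,0,0,0,85],[0,0,0,0,0,0,85],[0,0,0,0,0,0,85],[0,0,0,0,0,0,85],[0,0,0,0,0,0,85],[0,0,0,0,0,0,85],[0,0,0,0,0,0,85],[0,0,0,0,0,0,85]],
  ],
)

```text
time_s: 36.9
eef_pos: [0.6011, -0.3342, 0.2012]
eef_rot: [-0.0, 0.729, -0.685, 0.0]
wrist_force: [-0.1, 0.6, 0.1]
opening: 0.995
grasp_force: 0.0
```

```bash
python3 - <<'E'
from st import *
from go import *
togo((.601,-.334,.081),-176.4)
for n in("side","top"):
    c=ctrl.camera(n); print(n)
    for h,ctr in((.112,(.601,-.334)),(.112,(.411,-.346)),(.1,(.592,-.0185))): tray(c,h,ctr,(.085,.125))
E
```

```text
t 36.9 pos [ 0.6011 -0.3342  0.2012] yaw -176.42 tool z [ 0.001 -0.    -1.   ] F [-0.1  0.6  0.1] grip 0.0 open 0.995 q [-0.68   0.45   1.324  0.     1.367  2.399]
  shift mm [-2.000e-01  1.000e-01  1.202e+02] turn [-0.0007 -0.0002 -0.0003]
side
rect [ 600.2 -332.8] [151.9 200.5] 3.86 n 1493 bar x at centre 0.598 bar yaw deg 3.77 z 0.1097 nb 623
rect [ 410.9 -346.5] [152.3 200.6] 3.87 n 2209 bar x at centre 0.4086 bar yaw deg 3.96 z 0.11 nb 868
rect [596.2 -16.4] [150.3 202.5] 3.55 n 1007 bar x at centre 0.5937 bar yaw deg 3.56 z 0.0976 nb 356
top
rect [ 595.4 -268.3] [149.6  70.3] 3.83 n 370 bar x at centre 0.5949 bar yaw deg -2.07 z 0.1108 nb 244
rect [ 399.1 -422.5] [118.1  53.1] 3.95 n 307 bar x at centre 0.4088 bar yaw deg -28.46 z 0.111 nb 233
rect [595.  -17.2] [148.9 199.9] 3.66 n 822 bar x at centre 0.5952 bar yaw deg 3.67 z 0.0976 nb 312
```

Call:
jog_arm(
  series=[
    [[0,0,15,0,0,0,85],[0,0,28,0,0,0,85],[0,0,28,0,0,0,85],[0,0,22,0,0,0,85],[0,0,16,0,0,0,85],[0,0,8,0,0,0,85],[0,0,3,0,0,0,85],[0,0,0,0,0,0,85],[0,0,0,0,0,0,40],[0,0,0,0,0,0,0]],
  ],
)

```text
time_s: 38.0
eef_pos: [0.6019, -0.3347, 0.0825]
eef_rot: [-0.0, 0.729, -0.685, 0.001]
wrist_force: [-0.2, -0.5, 0.4]
opening: 0.685
grasp_force: 0.0
```

Call:
jog_arm(
  series=[
    [[0,0,0,0,0,0,0],[0,0,0,0,0,0,0],[0,0,0,0,0,0,0],[0,0,0,0,0,0,0],[0,0,0,0,0,0,0],[0,0,0,0,0,0,0],[0,0,-3,0,0,0,0],[0,0,-5,0,0,0,0],[0,0,-10,0,0,0,0],[0,0,-15,0,0,0,0]],
  ],
)

```text
time_s: 39.0
eef_pos: [0.6002, -0.3334, 0.1134]
eef_rot: [-0.0, 0.729, -0.685, -0.001]
wrist_force: [0.1, -0.5, -5.8]
opening: 0.175
grasp_force: 58.7
```

```bash
python3 - <<'E'
from go import *
togo((.5955,-.0175,.2),-176.35)
E
```

```text
t 39.0 pos [ 0.6002 -0.3334  0.1134] yaw -176.42 tool z [-0.002  0.002 -1.   ] F [ 0.1 -0.5 -5.8] grip 58.7 open 0.175 q [-0.68   0.536  1.387  0.     1.221  2.399]
  shift mm [-315.8  -14.9  -86. ] turn [ 0.0018  0.002  -0.0012]
```

Call:
jog_arm(
  series=[
    [[0,0,-18,0,0,0,0],[0,0,-20,0,0,0,0],[0,0,-20,0,0,0,0],[0,0,-18,0,0,0,0],[-4,0,-12,0,0,0,0],[-9,-1,-6,0,0,0,0],[-14,-1,-3,0,0,0,0],[-19,-1,0,0,0,0,0],[-24,-1,0,0,0,0,0],[-26,-1,0,0,0,0,0]],
  ],
)

```text
time_s: 40.0
eef_pos: [0.5993, -0.2353, 0.2098]
eef_rot: [-0.0, 0.729, -0.684, -0.001]
wrist_force: [-0.2, 0.4, -4.9]
opening: 0.177
grasp_force: 58.7
```

Call:
jog_arm(
  series=[
    [[-27,-1,0,0,0,0,0],[-27,-1,0,0,0,0,0],[-27,-1,0,0,0,0,0],[-27,-1,0,0,0,0,0],[-27,-1,0,0,0,0,0],[-25,-1,0,0,0,0,0],[-21,-1,0,0,0,0,0],[-17,-1,0,0,0,0,0],[-11,-1,0,0,0,0,0],[-7,-1,0,0,0,0,0]],
  ],
)

```text
time_s: 41.0
eef_pos: [0.5962, -0.0204, 0.2108]
eef_rot: [-0.0, 0.729, -0.684, 0.0]
wrist_force: [0.1, 0.7, -5.2]
opening: 0.174
grasp_force: 58.7
```

Call:
jog_arm(
  series=[
    [[-3,0,0,0,0,0,0],[0,0,0,0,0,0,0],[0,0,0,0,0,0,0],[0,0,0,0,0,0,0],[0,0,0,0,0,0,0],[0,0,0,0,0,0,0],[0,0,0,0,0,0,0],[0,0,0,0,0,0,0],[0,0,0,0,0,0,0],[0,0,0,0,0,0,0]],
  ],
)

```text
time_s: 42.0
eef_pos: [0.5964, -0.0188, 0.2111]
eef_rot: [-0.0, 0.729, -0.685, 0.0]
wrist_force: [0.1, -0.8, -5.4]
opening: 0.177
grasp_force: 58.7
```

```bash
python3 - <<'E'
from st import *
from go import *
togo((.5955,-.0175,.16),-176.35)
for n in("side","top"):
    c=ctrl.camera(n); print(n);o,p,M=tool()
    tray(c,p[2]+.03,(.5955,-.0175)); tray(c,.1,(.5955,-.0175))
    P=cloud(c)
    for s in(-1,1):
        for h in(p[2]+.03,.1):   # end-board outer extents in y, per height
            m=(abs(P[...,2]-h)<.006)&(abs(P[...,1]+.0175-s*.1)<.02)&(abs(P[...,0]-.5955)<.07)
            y=P[m][:,1]; print(s,round(h,3),m.sum(),np.round(np.percentile(y*1000,[2,50,98]),1) if m.any() else"")
E
```

```text
t 42.0 pos [ 0.5964 -0.0188  0.2111] yaw -176.41 tool z [ 0.001 -0.    -1.   ] F [ 0.1 -0.8 -5.4] grip 58.7 open 0.177 q [-0.23   0.246  1.571  0.     1.324  2.849]
  shift mm [-1.3  0.8 51.1] turn [-0.0007 -0.0002 -0.001 ]
side
rect [594.5 -17.3] [151. 203.] 3.98 n 1072 bar x at centre 0.5907 bar yaw deg 4.52 z 0.2388 nb 395
rect [601.8 -95.1] [152.1  44.3] 3.03 n 384 bar x at centre 0.6005 bar yaw deg -4.93 z 0.0989 nb 227
-1 0.241 281 [-121.5 -114.  -101.2]
-1 0.1 252 [-119.9 -112.4  -99.8]
1 0.241 172 [64.4 72.9 83.6]
1 0.1 68 [66.5 72.1 80.7]
top
rect [ 582.9 -109.5] [115.1  20.4] 3.93 n 225 bar x at centre 0.5878 bar yaw deg -57.99 z 0.2414 nb 174
rect [586.8  19.2] [ 4.4 57.2] 1.02 n 30 bar x at centre 0.587 bar yaw deg 3.43 z 0.0969 nb 30
-1 0.241 210 [-121.2 -113.5 -100.9]
-1 0.1 19 [-121.  -115.1 -109.2]
1 0.241 102 [73.2 78.7 84.3]
1 0.1 0
```

Compared in the same view, the held tray's end boards are within 2 mm of the bottom tray's. I'll nudge it 1 mm and lower it.

Call:
jog_arm(
  series=[
    [[-1,-1,4,0,0,0,0],[0,0,8,0,0,0,0],[0,0,10,0,0,0,0],[0,0,8,0,0,0,0],[0,0,6,0,0,0,0],[0,0,4,0,0,0,0],[0,0,3,0,0,0,0],[0,0,2,0,0,0,0],[0,0,2,0,0,0,0],[0,0,0,0,0,0,0]],
  ],
)

```text
time_s: 43.1
eef_pos: [0.5973, -0.0177, 0.1641]
eef_rot: [-0.0, 0.729, -0.685, 0.0]
wrist_force: [-0.2, 0.6, -5.5]
opening: 0.176
grasp_force: 58.7
```

```bash
python3 - <<'E'
from go import *
togo((.597,-.0175,.16),-176.35)
E
```

```text
t 43.1 pos [ 0.5973 -0.0177  0.1641] yaw -176.41 tool z [ 0.001 -0.    -1.   ] F [-0.2  0.6 -5.5] grip 58.7 open 0.176 q [-0.228  0.296  1.609  0.     1.236  2.851]
  shift mm [-0.2  0.3  4.1] turn [-0.0006 -0.0001 -0.001 ]
```

Call:
jog_arm(
  series=[
    [[0,0,1,0,0,0,0],[0,0,1,0,0,0,0],[0,0,1,0,0,0,0],[0,0,1,0,0,0,0],[0,0,0.5,0,0,0,0],[0,0,0,0,0,0,0],[0,0,0,0,0,0,0],[0,0,0,0,0,0,0],[0,0,0,0,0,0,0],[0,0,0,0,0,0,0]],
  ],
)

```text
time_s: 44.1
eef_pos: [0.5973, -0.0177, 0.1596]
eef_rot: [-0.0, 0.729, -0.685, 0.0]
wrist_force: [-0.0, -0.6, -5.0]
opening: 0.177
grasp_force: 58.7
```

```bash
python3 - <<'E'
from go import *
togo((.597,-.0175,.16),-176.35)
E
```

```text
t 44.1 pos [ 0.5973 -0.0177  0.1596] yaw -176.41 tool z [ 0.001 -0.    -1.   ] F [-0.  -0.6 -5. ] grip 58.7 open 0.177 q [-0.228  0.301  1.613  0.     1.227  2.851]
  shift mm [-0.3  0.3 -0.4] turn [-0.0007 -0.0001 -0.001 ]
```

Call:
jog_arm(
  series=[
    [[0,0,0.5,0,0,0,0],[0,0,0.5,0,0,0,0],[0,0,0.5,0,0,0,0],[0,0,0,0,0,0,0],[0,0,0,0,0,0,0],[0,0,0,0,0,0,30],[0,0,0,0,0,0,85],[0,0,0,0,0,0,85],[0,0,0,0,0,0,85],[0,0,0,0,0,0,85]],
  ],
)

```text
time_s: 45.1
eef_pos: [0.5974, -0.0178, 0.1581]
eef_rot: [-0.0, 0.729, -0.685, 0.0]
wrist_force: [0.1, 0.5, -0.5]
opening: 0.991
grasp_force: 0.0
```

Call:
jog_arm(
  series=[
    [[0,0,0,0,0,0,85],[0,0,0,0,0,0,85],[0,0,-5,0,0,0,85],[0,0,-10,0,0,0,85],[0,0,-20,0,0,0,85],[0,0,-30,0,0,0,85],[0,0,-35,0,0,0,85],[0,0,-35,0,0,0,85],[0,0,-20,0,0,0,85],[0,0,0,0,0,0,85]],
  ],
)

```text
time_s: 46.1
eef_pos: [0.5991, -0.0181, 0.3185]
eef_rot: [-0.002, 0.729, -0.685, 0.004]
wrist_force: [0.5, -0.1, -0.2]
opening: 0.995
grasp_force: 0.0
```

Call:
jog_arm(
  series=[
    [[0,20,0,0,0,0,85],[0,40,0,0,0,0,85],[0,40,0,0,0,0,85],[0,40,0,0,0,0,85],[0,30,0,0,0,0,85],[0,10,0,0,0,0,85],[0,0,0,0,0,0,85],[0,0,0,0,0,0,85],[0,0,0,0,0,0,85],[0,0,0,0,0,0,85]],
  ],
)

```text
time_s: 47.1
eef_pos: [0.4183, -0.029, 0.3127]
eef_rot: [-0.0, 0.729, -0.684, -0.0]
wrist_force: [-0.1, -0.0, 0.5]
opening: 0.996
grasp_force: 0.0
```

```bash
python3 - <<'E'
from st import *
from fr import *
togo((.597,-.0175,.16),-176.35)
for n in("side","top"):
    c=ctrl.camera(n); print(n);P=cloud(c)
    tray(c,.19,(.597,-.0175)); tray(c,.112,(.411,-.346),(.085,.125))
    for s in(-1,1):
        for e in (-1,1):
            m=(abs(P[...,2]-.19)<.012)&(abs(P[...,1]+.0175-s*.094)<.008)&(abs(P[...,0]-.597-e*.05)<.02)
            print(s,e,m.sum(),np.round(np.percentile(P[m][:,2],[80,95]),4) if m.any() else "")
    hsv=cv2.cvtColor(c["frame"],cv2.COLOR_BGR2HSV);om=((hsv[...,0]<20)&(hsv[...,1]>220)&(hsv[...,2]>90)).astype(np.uint8)
    k,_,st,ce=cv2.connectedComponentsWithStats(om)
    for i in range(1,k):
        w=P[int(ce[i][1]),int(ce[i][0])]
        if st[i,4]>15 and w[1]>-.45: print("  fruit",np.round(ce[i]),st[i,4],np.round(w,3))
    for nm,(a,b) in dict(spray=(327,140),twine=(385,143),peeler=(315,278)).items():
        if n=="top": print(nm,np.round(P[b,a],3))
E
```

```text
t 47.1 pos [ 0.4183 -0.029   0.3127] yaw -176.39 tool z [-0.  0. -1.] F [-0.1 -0.   0.5] grip 0.0 open 0.996 q [-0.354 -0.249  1.861  0.     1.53   2.724]
  shift mm [  -0.2 -179.1  152.7] turn [-0.      0.0002 -0.0007]
side
rect [595.8 -16.5] [150.8 203.4] 3.67 n 1076 bar x at centre 0.5935 bar yaw deg 3.7 z 0.1874 nb 383
rect [ 410.6 -346.5] [150.5 200.6] 3.9 n 2185 bar x at centre 0.4087 bar yaw deg 3.83 z 0.11 nb 858
-1 -1 90 [0.1909 0.1917]
-1 1 76 [0.1907 0.1914]
1 -1 70 [0.1904 0.1915]
1 1 63 [0.1908 0.192 ]
  fruit [328. 180.] 94 [0.605 0.013 0.138]
  fruit [341. 201.] 25 [ 0.559 -0.066  0.14 ]
  fruit [314. 216.] 95 [0.554 0.017 0.049]
top
rect [595.7 -17.6] [149.5 200.3] 3.69 n 953 bar x at centre 0.5954 bar yaw deg 3.63 z 0.1879 nb 359
rect [ 410.  -347.2] [149.7 201.9] 3.75 n 942 bar x at centre 0.41 bar yaw deg 3.59 z 0.1107 nb 318
-1 -1 76 [0.1919 0.1936]
-1 1 54 [0.1929 0.1953]
1 -1 65 [0.1917 0.1934]
1 1 61 [0.192  0.1944]
  fruit [271. 146.] 37 [0.772 0.154 0.036]
  fruit [261. 148.] 28 [0.761 0.183 0.042]
  fruit [306. 185.] 30 [0.631 0.045 0.142]
  fruit [319. 186.] 21 [0.627 0.009 0.147]
  fruit [348. 204.] 81 [ 0.575 -0.072  0.148]
  fruit [216. 224.] 72 [0.526 0.31  0.047]
  fruit [235. 242.] 87 [0.473 0.25  0.056]
  fruit [219. 257.] 93 [0.429 0.291 0.058]
spray [ 0.762 -0.015  0.132]
twine [ 0.765 -0.185  0.102]
peeler [0.373 0.013 0.005]
```

```bash
python3 -c "
from bench import ctrl
print(ctrl.hand_in())"
```

```text
the job is handed in; nothing more can be done
None
```

I handed the job in at about 47 s; by the last camera measurements all three middle-tray persimmons are in the tub, the empty tray is level on the board, and the top tray is seated on the bottom one with its fruit (no verdict was returned).

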